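Set the stock tags of the vial bins

ROBOT

A 6-joint arm with a two-finger parallel gripper is mounted at the origin on a cart in front of the work surface, level with it; the furniture and walls round the work are solid. World frame = base frame: x ahead of the robot, y to its left, z up, the work surface at z = 0. Lengths are in m, angles in degrees, forces in N, time in s.
With the tool pointing down it reaches from about 0.4 to 0.825 m from the base axis. Payload 7 kg.
Tool frame: the origin (TCP) lies midway between the tips of the shut fingers; the grasp point (between the pads) lies 19 mm behind it; z points along the fingers, y is the line along which they close (so a half turn about z gives the same grasp; the last joint's range is limited). The gripper opens to 88 mm and grips with 3 to 60 N. Pads are 19 mm wide; open, the fingers measure 130 mm over their backs; the gripper's body (78 mm by 193 mm) begins 47 mm behind the grasp point.
Start: joints at [83.486, 20.546, 0.682, 0, -70.136, -16.507], TCP at [0.264, 0.621, 0.205] pointing down, gripper open.
Joint ranges: [-176.03, 176.03], [-82.01, 121.73], [-58.28, 71.71], [-173.87, 95.51], [-174.79, -0.11], [-173.66, 173.66]. Speed limits (degrees/s): [136.94, 136.94, 172.46, 180, 180, 180].

INTERFACE

Orientations are given as [roll, pitch, yaw] about the fixed x, y, z axes, in that order (R = Rz(yaw) Ry(pitch) Rx(roll)).
In Python, from plant import * gives the robot as it stands.
- The arm moves only by the tool move_arm, never from a script. Its argument "commands" is a list of rows, each a list of 7 numbers: the shift along the world's x, y, z in mm, then the turn, a rotation vector about the world's x, y, z in degrees, then the opening in per cent of the stroke, from 0 (shut) to 100 (fully open). In form: [[x, y, z, rx, ry, rz, fingers], ...]. A call has 1 to 20 rows; each row shifts and turns the commanded pose from where the row before left it; what a row does not reach is not made up. A row lasts 1/10 s, in which the tool goes at most 50 mm and 8.59 degrees, less where a joint would pass 70% of its speed; a pose out of reach is approached as far as the arm can. A call with a gripper value outside its range is refused whole. The fingers move at their own pace and stop on an object; "squeeze" is the grip in N (left out, the last holds). Time passes only in rows, so rows that do not move let the fingers close. It gives the time, the measured TCP pose, the force and the opening at its end, in the units of the state.
- get_state(): the state, without advancing time (a new reading comes with each control period).
- capture(name): name is "scene" or "top"; returns a dict with "frame" (420x560x3 uint8, blue, green, red), "camera_matrix" (3x3 intrinsics, pixels), "dist_coeffs" ([k1, k2, p1, p2, k3] as OpenCV has them; the pictures are not rectified), "world_to_cam" (4x4, takes a point from world to camera coordinates). Camera axes: x right, y up, looking along -z (the intrinsics and any distortion apply to the point x, -y, -z); pixel columns grow to the right and rows downward; lengths in m; the calibration is good to about 2 mm. A picture is of the moment at which its call begins. There is no depth.
- close_job(): hands the job in, once; it reports no verdict.
The state is a dict: "time_s": time; "joints": joint angles; "qd": joint speeds; "joint_torque": joint torques, N m; "tcp_pos": TCP position; "eef_rot": TCP orientation; "contact_force": force on the tool from outside, world axes, zero at the start; "moment": the same for the moment, N m; "gripper_width": finger opening in m.
Only numpy, scipy, OpenCV 4.12 (cv2) and the standard library are available. Lean on these libraries where they do the work, as an engineer would, in place of code of your own. Each camera call takes 0.05 s, during which the arm holds its last target. There are 200 camera calls.

TASK

Each bin on the rack has two places for sample vials and a hinged tag in front of it: push over with a fingertip whichever tags are wrong, so that only the full bins (a vial in both places) show the green face upward and the half-full and empty ones show red. Leave the tags that are already right as they are. Only push the tags, do not pinch them, and leave the vials and the other loose things where they stand.

Things in the scene. Friction and masses are not known exactly. Their poses are not given: they have to be found in the camera images.
- tag_1 (a joint): hinge of one tag, rad: 0 = leaf upright; +0.9 (stop) = leaf leaning 52 degrees to the right (the rack's -y side), green face up; -0.9 (stop) = leaning 52 degrees to the left (+y), red face up. Free hinge: pushed past upright the 36 g leaf falls over to the other stop by itself and stays there
- tag_1_hinge (a point): point on the hinge axis of tag_1, midway along it, about 90 mm above the worktop, turning with the leaf: x along the axis (away from the robot), z up the leaf, +y towards its green face (white dot), -y towards its red face (white bar). The leaf is 58 mm wide along x, 6 mm thick and ends in a smooth slippery white bead, 6 mm thick, centred at z = 45 mm. On a leaning leaf the bead's centre stands 28 mm above the axis and 35 mm to the side of it
- tag_2 (a joint): hinge of one tag, rad: 0 = leaf upright; +0.9 (stop) = leaf leaning 52 degrees to the right (the rack's -y side), green face up; -0.9 (stop) = leaning 52 degrees to the left (+y), red face up. Free hinge: pushed past upright the 36 g leaf falls over to the other stop by itself and stays there
- tag_2_hinge (a point): point on the hinge axis of tag_2, midway along it, about 90 mm above the worktop, turning with the leaf: x along the axis (away from the robot), z up the leaf, +y towards its green face (white dot), -y towards its red face (white bar). The leaf is 58 mm wide along x, 6 mm thick and ends in a smooth slippery white bead, 6 mm thick, centred at z = 45 mm. On a leaning leaf the bead's centre stands 28 mm above the axis and 35 mm to the side of it
- tag_3 (a joint): hinge of one tag, rad: 0 = leaf upright; +0.9 (stop) = leaf leaning 52 degrees to the right (the rack's -y side), green face up; -0.9 (stop) = leaning 52 degrees to the left (+y), red face up. Free hinge: pushed past upright the 36 g leaf falls over to the other stop by itself and stays there
- tag_3_hinge (a point): point on the hinge axis of tag_3, midway along it, about 90 mm above the worktop, turning with the leaf: x along the axis (away from the robot), z up the leaf, +y towards its green face (white dot), -y towards its red face (white bar). The leaf is 58 mm wide along x, 6 mm thick and ends in a smooth slippery white bead, 6 mm thick, centred at z = 45 mm. On a leaning leaf the bead's centre stands 28 mm above the axis and 35 mm to the side of it
- tag_4 (a joint): hinge of one tag, rad: 0 = leaf upright; +0.9 (stop) = leaf leaning 52 degrees to the right (the rack's -y side), green face up; -0.9 (stop) = leaning 52 degrees to the left (+y), red face up. Free hinge: pushed past upright the 36 g leaf falls over to the other stop by itself and stays there
- tag_4_hinge (a point): point on the hinge axis of tag_4, midway along it, about 90 mm above the worktop, turning with the leaf: x along the axis (away from the robot), z up the leaf, +y towards its green face (white dot), -y towards its red face (white bar). The leaf is 58 mm wide along x, 6 mm thick and ends in a smooth slippery white bead, 6 mm thick, centred at z = 45 mm. On a leaning leaf the bead's centre stands 28 mm above the axis and 35 mm to the side of it
- bin_1_floor (a point): centre of the inner floor of a small blue open bin, 52 (front to back) x 94 x 30 mm, divided into two places whose centres lie 23 mm left and right of this point; it stands on the rack straight behind the tag stand it belongs to, 85 mm from the middle of that tag's hinge. Full = a vial in both places
- bin_2_floor (a point): centre of the inner floor of a small blue open bin, 52 (front to back) x 94 x 30 mm, divided into two places whose centres lie 23 mm left and right of this point; it stands on the rack straight behind the tag stand it belongs to, 85 mm from the middle of that tag's hinge. Full = a vial in both places
- bin_3_floor (a point): centre of the inner floor of a small blue open bin, 52 (front to back) x 94 x 30 mm, divided into two places whose centres lie 23 mm left and right of this point; it stands on the rack straight behind the tag stand it belongs to, 85 mm from the middle of that tag's hinge. Full = a vial in both places
- bin_4_floor (a point): centre of the inner floor of a small blue open bin, 52 (front to back) x 94 x 30 mm, divided into two places whose centres lie 23 mm left and right of this point; it stands on the rack straight behind the tag stand it belongs to, 85 mm from the middle of that tag's hinge. Full = a vial in both places
- vial_a_mid (a point): middle (39 mm up) of a loose sample vial with a red screw cap, 33 mm diameter, 78 mm tall, standing in a bin, its top 87 mm above the worktop
- vial_b_mid (a point): middle (39 mm up) of a loose sample vial with a white screw cap, 33 mm diameter, 78 mm tall, standing in a bin, its top 87 mm above the worktop
- vial_c_mid (a point): middle (39 mm up) of a loose sample vial with a blue screw cap, 33 mm diameter, 78 mm tall, standing in a bin, its top 87 mm above the worktop
- vial_d_mid (a point): middle (39 mm up) of a loose sample vial with a red screw cap, 33 mm diameter, 78 mm tall, standing in a bin, its top 87 mm above the worktop
- vial_e_mid (a point): middle (39 mm up) of a loose sample vial with a blue screw cap, 33 mm diameter, 78 mm tall, standing in a bin, its top 87 mm above the worktop
- rack: fixed aluminium base plate, 170 x 520 x 6 mm, origin under its centre, x away from the robot. On it stand in a row along y, 130 mm apart, four black tag stands with two cheeks 72 mm apart (tops 99 mm above the worktop, 78 mm over their outsides; between them only the leaf and, on the axis, a 6 mm pin), and the bins behind them. Two neighbouring leaves that lean towards each other leave a gap of 54 mm between their tips
- marker: loose white marker with black cap, 135 mm long, lying on the worktop; bystander; origin at its underside
- lens: loose hand lens with black handle, 108 mm long, lying on the worktop; bystander; origin at its underside
- eraser: loose eraser in a brown sleeve, 44 mm long, lying on the worktop; bystander; origin at its underside

How it is judged:
By the outcome, as a careful person would: the job done as asked, in the order asked, and still so for the second after the job is handed in, with the robot touching nothing.
It also fails if it takes over 48 s, if anything falls off the work surface, if the arm or the gripper's body presses on something with over 40 N, if the wrist force passes 120 N, or if a joint passes its speed limit or range.

## Working session

There is one attempt and no reset: what is moved stays moved. The work goes in short steps, Python scripts to look and compute and a tool call to move; the robot and the scene stay as the last step left them, time stands still between calls to the robot, and variables do not carry over. Pictures are saved under pics/ and viewed, on a budget of 10 in all, crops included, one or two more only if the job needs it, and the job is handed in when it is done.

Besides the shell and the picture viewer there is one more tool, called after "Request:" as name(argument=value, ...), one argument or row to a line, values as JSON. move_arm: Moves the arm, as the interface text tells. Its arguments: {"type":"object","properties":{"commands":{"type":"array"},"squeeze":{"type":"number"}},"required":["commands"]}

```bash
mkdir -p pics
cat > h.py <<'E'
from plant import *
import numpy as np, cv2, pickle
def snap(n,f):
    c=capture(n); cv2.imwrite(f'pics/{f}.png',c['frame']); pickle.dump(c,open(f'{f}.pkl','wb')); return c
def load(f): return pickle.load(open(f'{f}.pkl','rb'))
def ray(c,u,v):
    p=cv2.undistortPoints(np.array([[[u,v]]],float),np.array(c['camera_matrix']),np.array(c['dist_coeffs']))[0,0]
    T=np.array(c['world_to_cam']);R=T[:3,:3]
    return -R.T@T[:3,3], R.T@np.array([p[0],-p[1],-1])
def at(c,u,v,z):
    o,d=ray(c,u,v); return o+d*(z-o[2])/d[2]
def proj(c,P):
    T=np.array(c['world_to_cam']);q=np.atleast_2d(P)@T[:3,:3].T+T[:3,3]
    q=q*[1,-1,-1]
    return cv2.projectPoints(q,np.zeros(3),np.zeros(3),np.array(c['camera_matrix']),np.array(c['dist_coeffs']))[0][:,0]
E
python3 - <<'E'
from h import *
a=snap('top','top0');b=snap('scene','sc0')
cv2.imwrite('pics/top0x.png',cv2.resize(a['frame'],(800,600)))
cv2.imwrite('pics/sc0x.png',cv2.resize(b['frame'],(800,600)))
for c in(a,b):print(ray(c,280,210))
E
```

```text
(array([ 0.17870398, -0.02252745,  1.64021524]), array([ 0.18908472, -0.00223018, -0.9820253 ]))
(array([ 0.11262453, -0.8447179 ,  0.46903436]), array([ 0.39227897,  0.84031245, -0.37419554]))
```

View pics/top0x.png

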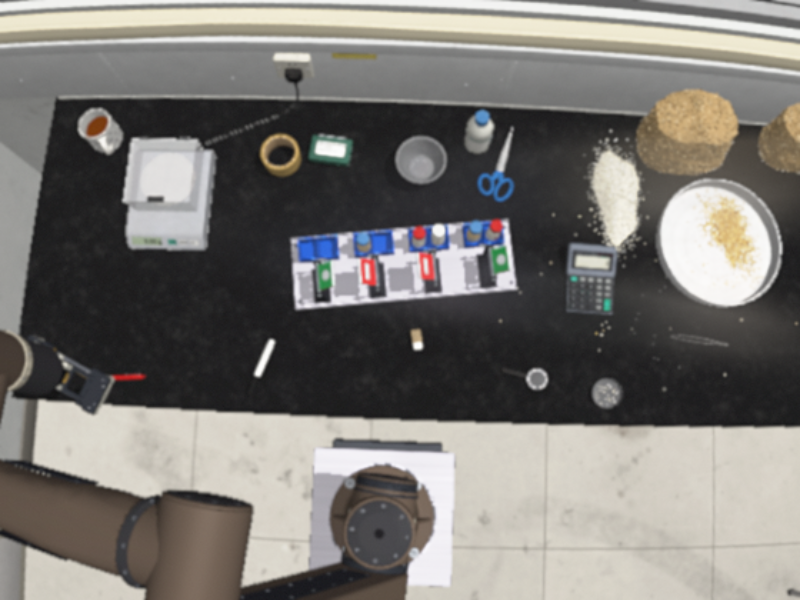

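View pics/sc0x.png

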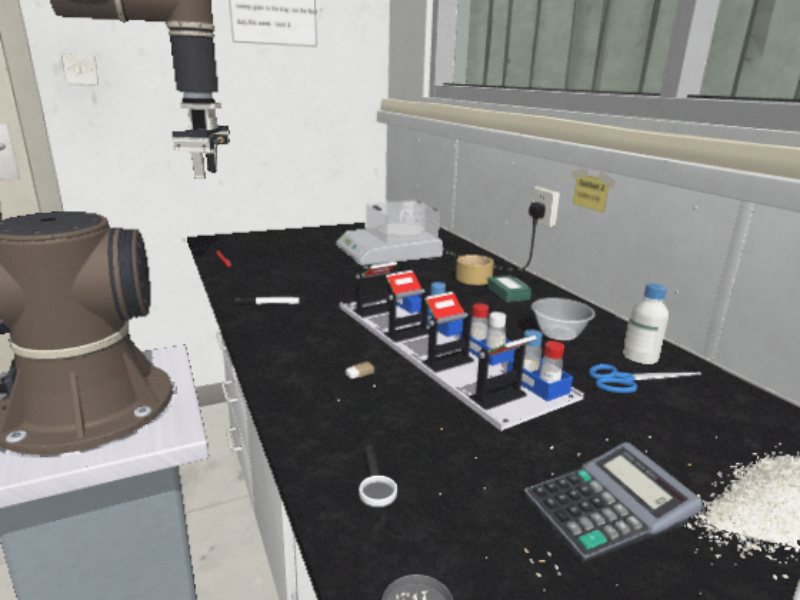

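The top view shows a rack at (292–517, 220–308). From the left the bins look empty, half full (blue), full (red and white) and full (blue and red). The tags look green, red, red, green, so the 1st and 3rd from the left appear wrong. I'll check this in an enlarged crop.

Run:
```python
from h import *
a=load('top0');f=a['frame'][145:225,195:371]
cv2.imwrite('pics/cr.png',cv2.resize(f,None,fx=4.5,fy=4.5,interpolation=cv2.INTER_CUBIC))
```

```text
(no output)
```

View pics/cr.png

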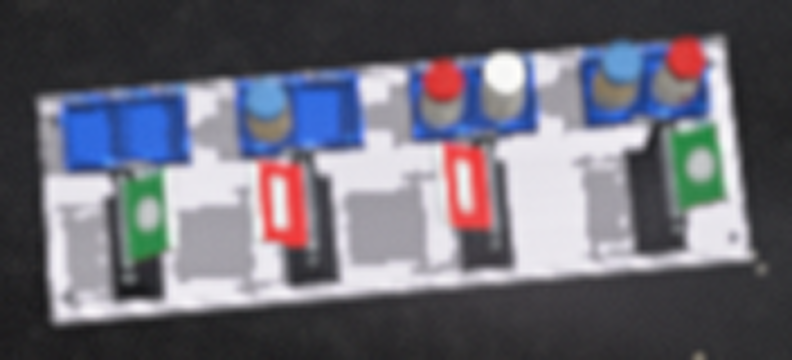

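The crop confirms it: bins are empty, half, full, full and tags green, red, red, green. The plate corners are at crop pixels (38,97), (725,37), (752,258) and (55,323).

Run:
```python
from h import *
from scipy.spatial.transform import Rotation as Ro
a=load('top0')
P=np.array([at(a,195+u/4.5,145+v/4.5,.006) for u,v in[(38,97),(725,37),(752,258),(55,323)]])
M=np.array([[.085,.26],[.085,-.26],[-.085,-.26],[-.085,.26]])
c=P[:,:2].mean(0);Q=P[:,:2]-c
th=np.arctan2((M[:,0]*Q[:,1]-M[:,1]*Q[:,0]).sum(),(M*Q).sum())
R=np.array([[np.cos(th),-np.sin(th)],[np.sin(th),np.cos(th)]])
print(c,np.degrees(th),(Q@R-M)*1000)
def rk(p):return (np.array(p)[:2]-c)@R
# leaf bead edge midpoints: tag outer edges (crop), z .118
for n,(u,v) in {'1':(165,215),'2':(268,208),'3':(452,190),'4':(716,162)}.items():
    p=at(a,195+u/4.5,145+v/4.5,.118);print(n,p,rk(p))
s=get_state();print(s['time_s'],s['tcp_pos'],s['eef_rot'],s['gripper_width'])
print(Ro.from_euler('xyz',s['eef_rot'],degrees=True).as_matrix().round(3))
```

```text
[ 0.58166052 -0.03159226] 7.5334798239181655 [[ 2.26177383  2.18071353]
 [ 1.43849874 -2.21441357]
 [-1.42748142 -0.4432234 ]
 [-2.27279115  0.47692344]]
1 [0.52078032 0.12711406 0.118     ] [-0.03954743  0.16531817]
2 [0.52849374 0.05573094 0.118     ] [-0.04125931  0.09353992]
3 [ 0.54629505 -0.07169088  0.118     ] [-0.04031736 -0.03511589]
4 [ 0.57388215 -0.25637577  0.118     ] [-0.03718158 -0.22182349]
0.1 [0.26379375 0.62080738 0.20429983] [ 1.79913778e+02 -6.90764635e-03 -2.30266246e+01] 0.08762242674271149
[[ 0.92  -0.391 -0.   ]
 [-0.391 -0.92  -0.001]
 [ 0.     0.002 -1.   ]]
```

Request:
move_arm(
  commands=[
    [16, -33, 0, 0, 0, -3.5, 0],
    [16, -33, 0, 0, 0, -3.5, 0],
    [16, -33, 0, 0, 0, -3.5, 0],
    [16, -33, 0, 0, 0, -3.5, 0],
    [16, -33, 0, 0, 0, -3.5, 0],
    [16, -33, 0, 0, 0, -3.5, 0],
    [16, -33, 0, 0, 0, -3.5, 0],
    [16, -33, 0, 0, 0, -3.5, 0],
    [16, -33, 0, 0, 0, -3.5, 0],
    [16, -33, 0, 0, 0, -3.5, 0],
    [16, -33, 0, 0, 0, -3.5, 0],
    [16, -33, 0, 0, 0, -3.5, 0],
    [16, -33, 0, 0, 0, -3.5, 0],
    [16, -33, 0, 0, 0, -3.5, 0],
    [16, -33, 0, 0, 0, -3.5, 0],
    [16, -33, 0, 0, 0, -3.5, 0],
    [5, -1, 0, 0, 0, -3.5, 0],
    [0, 0, 0, 0, 0, 0, 0],
    [0, 0, 0, 0, 0, 0, 0],
  ],
)

```text
time_s: 2.0
tcp_pos: [0.5246, 0.0922, 0.2048]
eef_rot: [180.0, -0.0, -82.4]
contact_force: [-0.4, -0.0, 0.3]
gripper_width: 0.0005
```

Run:
```python
from h import *
b=snap('scene','sc1')
s=get_state();print(s['time_s'],s['tcp_pos'],s['eef_rot'],s['joints'],s['gripper_width'])
print(proj(b,[s['tcp_pos']]))
f=b['frame'][100:310,220:430]
cv2.imwrite('pics/sc1x.png',cv2.resize(f,(600,600),interpolation=cv2.INTER_CUBIC))
```

```text
2.05 [0.52458837 0.09252942 0.20496987] [ 1.79975172e+02 -1.00527766e-03 -8.24084680e+01] [ 3.10999888e+01  7.14806603e+00 -1.72204792e+01 -9.85846139e-03
 -6.56546237e+01 -2.35043912e+01] 0.0005853668820412127
[[272.74111573 158.09483448]]
```

View pics/sc1x.png

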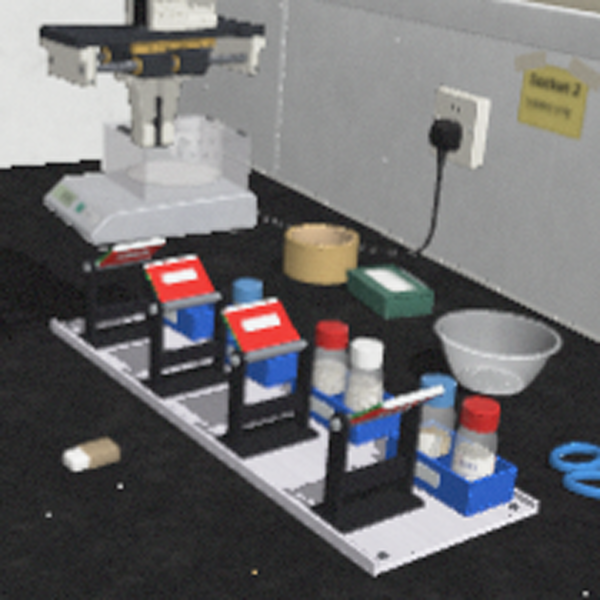

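Request:
move_arm(
  commands=[
    [0, 0, -25, 0, 0, 0, 0],
    [0, 0, -25, 0, 0, 0, 0],
    [0, 0, -25, 0, 0, 0, 0],
    [0, 0, -15, 0, 0, 0, 0],
    [0, 0, -9, 0, 0, 0, 0],
    [0, 0, 0, 0, 0, 0, 0],
    [-0.7, 5, 0, 0, 0, 0, 0],
    [-0.7, 5, 0, 0, 0, 0, 0],
    [-0.7, 5, 0, 0, 0, 0, 0],
    [-0.7, 5, 0, 0, 0, 0, 0],
    [-0.7, 5, 0, 0, 0, 0, 0],
  ],
)

```text
time_s: 3.15
tcp_pos: [0.5215, 0.1178, 0.1065]
eef_rot: [-180.0, 0.0, -82.5]
contact_force: [-0.9, -0.2, -0.2]
gripper_width: 0.0003
```

Request:
move_arm(
  commands=[
    [-0.7, 5, 0, 0, 0, 0, 0],
    [-0.7, 5, 0, 0, 0, 0, 0],
    [-0.7, 5, 0, 0, 0, 0, 0],
    [-0.7, 5, 0, 0, 0, 0, 0],
    [-0.7, 5, 0, 0, 0, 0, 0],
    [-0.7, 5, 0, 0, 0, 0, 0],
    [-0.7, 5, 0, 0, 0, 0, 0],
    [0, 0, 0, 0, 0, 0, 0],
    [0, 0, 0, 0, 0, 0, 0],
  ],
)

```text
time_s: 4.05
tcp_pos: [0.5165, 0.1523, 0.1061]
eef_rot: [180.0, -0.0, -82.5]
contact_force: [0.4, -1.0, 1.0]
gripper_width: 0.0001
```

Run:
```python
from h import *
b=snap('scene','sc2')
f=b['frame'][130:310,220:400]
cv2.imwrite('pics/sc2x.png',cv2.resize(f,(600,600),interpolation=cv2.INTER_CUBIC))
```

```text
(no output)
```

View pics/sc2x.png

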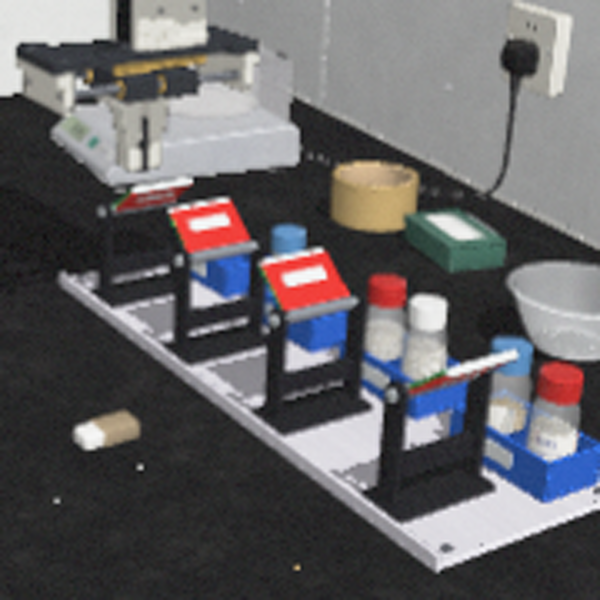

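The far leaf still looks as if it leans right, though the finger is above its hinge. I'll overlay predicted leaf outlines to see what state it's in.

Run:
```python
from h import *
th=np.radians(7.53);c=np.array([.58166,-.03159]);R=np.array([[np.cos(th),-np.sin(th)],[np.sin(th),np.cos(th)]])
def W(p): return np.r_[c+R@np.array(p[:2]),p[2]]
b=load('sc2');x0,y0,k=235,165,10
ims=[]
for draw in(0,1):
    f=cv2.resize(b['frame'][y0:y0+55,x0:x0+75],None,fx=k,fy=k//2*2,interpolation=cv2.INTER_CUBIC)[:, :]
    if draw:
        for hy in(.195,.065):
          for s,col in((1,(0,255,0)),(-1,(255,0,255)),(0,(255,255,0))):
            q=.9*s
            pts=[W([-.04+dx,hy-r*np.sin(q),.09+r*np.cos(q)]) for dx,r in((-.029,0),(-.029,.045),(.029,.045),(.029,0))]
            p=((proj(b,pts)-[x0-.5,y0-.5])*k).astype(int)
            cv2.polylines(f,[p],True,col,1)
        t=((proj(b,[[.5165,.1523,.106]])-[x0-.5,y0-.5])*k).astype(int)[0];cv2.circle(f,tuple(map(int,t)),6,(0,255,255),2)
    ims.append(cv2.resize(f,(750//1,550))[:300] if 0 else cv2.resize(f,(409,300)))
cv2.imwrite('pics/ov.png',cv2.resize(np.vstack(ims),(750,1100)) if 0 else np.vstack(ims))
```

```text
(no output)
```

View pics/ov.png

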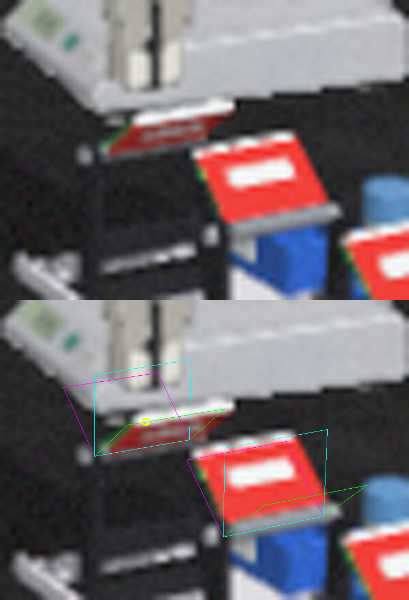

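The leaf hasn't moved: it matches the green outline. The finger's visible tip, about (150, 385), sits roughly 6 px above the predicted TCP, so the real tip seems higher than reported and passed over the bead. I'll lift back to the gap and check both cameras.

Request:
move_arm(
  commands=[
    [0, 0, 20, 0, 0, 0, 0],
    [0, 0, 10, 0, 0, 0, 0],
    [2, -15, 0, 0, 0, 0, 0],
    [2, -15, 0, 0, 0, 0, 0],
    [2, -15, 0, 0, 0, 0, 0],
    [2, -15, 0, 0, 0, 0, 0],
    [0, 0, 0, 0, 0, 0, 0],
    [0, 0, 0, 0, 0, 0, 0],
  ],
)

```text
time_s: 4.9
tcp_pos: [0.5246, 0.0913, 0.1359]
eef_rot: [180.0, -0.0, -82.6]
contact_force: [0.1, 0.9, 0.8]
gripper_width: 0.0003
```

Run:
```python
from h import *
b=snap('scene','sc3');a=snap('top','top3');s=get_state();t=s['tcp_pos'];print(s['time_s'],t)
ims=[]
for c in(b,a):
    p=proj(c,[t])[0];print(p)
    x0,y0=int(p[0])-35,int(p[1])-28;print(x0,y0)
    f=cv2.resize(c['frame'][y0:y0+56,x0:x0+70],None,fx=10,fy=10,interpolation=cv2.INTER_CUBIC)
    g=f.copy()
    for dz in(0,.016):
        for dy,col in((0,(0,255,255)),):
            q=((proj(c,[np.array(t)+[0,dy,dz]])[0]-[x0-.5,y0-.5])*10).astype(int);cv2.circle(g,tuple(map(int,q)),5,col if dz==0 else (255,0,255),2)
    ims.append(cv2.resize(g,(375,300)))
cv2.imwrite('pics/c3.png',cv2.resize(np.hstack(ims),(800,320)))
```

```text
5.0 [0.52464165 0.09207439 0.13603134]
[272.36387915 182.73182023]
237 154
[242.5299859  190.68294856]
207 162
```

View pics/c3.png

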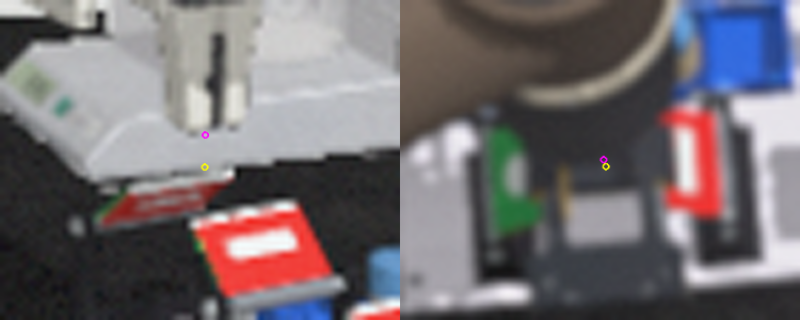

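The top view puts the finger in the middle of the gap. The scene view shows the real tip about 17–19 mm above the reported TCP (magenta mark). I'll go correspondingly lower and check part-way through the push.

Request:
move_arm(
  commands=[
    [0, 0, -20, 0, 0, 0, 0],
    [0, 0, -15, 0, 0, 0, 0],
    [0, 0, -12, 0, 0, 0, 0],
    [0, 0, 0, 0, 0, 0, 0],
    [-0.7, 5, 0, 0, 0, 0, 0],
    [-0.7, 5, 0, 0, 0, 0, 0],
    [-0.7, 5, 0, 0, 0, 0, 0],
    [-0.7, 5, 0, 0, 0, 0, 0],
    [-0.7, 5, 0, 0, 0, 0, 0],
    [-0.7, 5, 0, 0, 0, 0, 0],
    [-0.7, 5, 0, 0, 0, 0, 0],
    [0, 0, 0, 0, 0, 0, 0],
  ],
)

```text
time_s: 6.2
tcp_pos: [0.5197, 0.1279, 0.0892]
eef_rot: [-180.0, 0.0, -82.5]
contact_force: [-0.4, -0.8, 0.2]
gripper_width: 0.0002
```

Run:
```python
from h import *
b=snap('scene','sc4')
cv2.imwrite('pics/c4.png',cv2.resize(b['frame'][160:230,235:325],(720,560),interpolation=cv2.INTER_CUBIC))
```

```text
(no output)
```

View pics/c4.png

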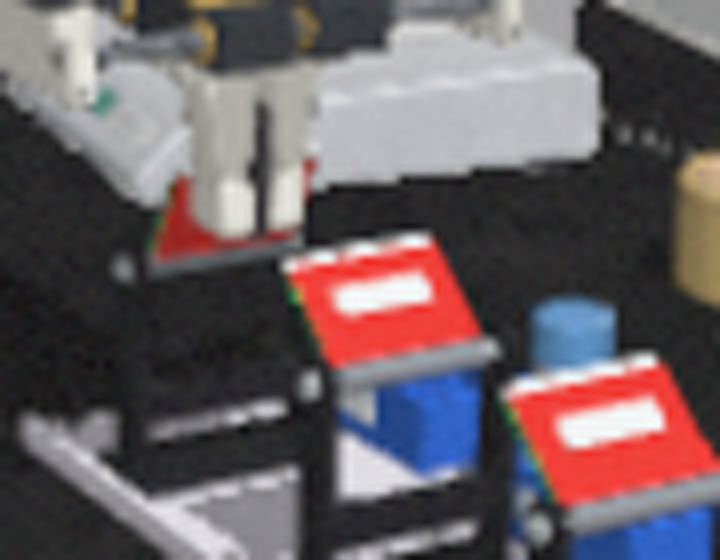

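The leaf is now standing up in front of the finger at (230, 215), so I'll continue.

Request:
move_arm(
  commands=[
    [-0.7, 5, 0, 0, 0, 0, 0],
    [-0.7, 5, 0, 0, 0, 0, 0],
    [-0.7, 5, 0, 0, 0, 0, 0],
    [-0.7, 5, 0, 0, 0, 0, 0],
    [-0.7, 5, 0, 0, 0, 0, 0],
    [-0.7, 4, 0, 0, 0, 0, 0],
    [0, 0, 0, 0, 0, 0, 0],
    [1.3, -10, 0, 0, 0, 0, 0],
    [1.3, -10, 0, 0, 0, 0, 0],
    [1.3, -10, 0, 0, 0, 0, 0],
    [0, 0, 30, 0, 0, 0, 0],
    [0, 0, 40, 0, 0, 0, 0],
    [0, 0, 20, 0, 0, 0, 0],
    [0, 0, 0, 0, 0, 0, 0],
  ],
)

```text
time_s: 7.65
tcp_pos: [0.5213, 0.126, 0.1827]
eef_rot: [-179.7, 0.1, -82.6]
contact_force: [-0.1, -0.0, -0.0]
gripper_width: 0.0003
```

Request:
move_arm(
  commands=[
    [4, -33, 0, 0, 0, 0, 0],
    [4, -33, 0, 0, 0, 0, 0],
    [4, -33, 0, 0, 0, 0, 0],
    [4, -32, 0, 0, 0, 0, 0],
    [4, -32, 0, 0, 0, 0, 0],
    [0, 0, 0, 0, 0, 0, 0],
    [0, 0, -30, 0, 0, 0, 0],
    [0, 0, -30, 0, 0, 0, 0],
    [0, 0, -22, 0, 0, 0, 0],
    [0, 0, -12, 0, 0, 0, 0],
    [0, 0, 0, 0, 0, 0, 0],
    [1.3, -10, 0, 0, 0, 0, 0],
    [0.7, -5, 0, 0, 0, 0, 0],
    [0.7, -5, 0, 0, 0, 0, 0],
    [0.7, -5, 0, 0, 0, 0, 0],
    [0.7, -5, 0, 0, 0, 0, 0],
    [0, 0, 0, 0, 0, 0, 0],
  ],
)

```text
time_s: 9.35
tcp_pos: [0.5436, -0.0674, 0.0853]
eef_rot: [-180.0, -0.0, -82.6]
contact_force: [-0.0, 0.6, 0.7]
gripper_width: 0.0004
```

Request:
move_arm(
  commands=[
    [0.7, -5, 3, 0, 0, 0, 0],
    [0.7, -5, 0, 0, 0, 0, 0],
    [0.7, -5, 0, 0, 0, 0, 0],
    [0.7, -5, 0, 0, 0, 0, 0],
    [0.7, -5, 0, 0, 0, 0, 0],
    [0.7, -5, 0, 0, 0, 0, 0],
    [0.7, -5, 0, 0, 0, 0, 0],
    [0, 0, 0, 0, 0, 0, 0],
    [-1.3, 10, 0, 0, 0, 0, 0],
    [-1.3, 10, 0, 0, 0, 0, 0],
    [-1.3, 10, 0, 0, 0, 0, 0],
    [0, 0, 30, 0, 0, 0, 0],
    [0, 0, 40, 0, 0, 0, 0],
    [0, 0, 40, 0, 0, 0, 0],
    [-25, 40, 0, 0, 0, 0, 0],
    [-25, 40, 0, 0, 0, 0, 0],
    [-25, 40, 0, 0, 0, 0, 0],
    [-25, 40, 0, 0, 0, 0, 0],
    [-10, 40, 0, 0, 0, 0, 0],
    [0, 40, 0, 0, 0, 0, 0],
  ],
)

```text
time_s: 11.35
tcp_pos: [0.4325, 0.1703, 0.199]
eef_rot: [-179.9, 0.1, -82.4]
contact_force: [1.4, 0.7, 0.1]
gripper_width: 0.0002
```

Request:
move_arm(
  commands=[
    [0, 40, 0, 0, 0, 0, 0],
    [0, 40, 0, 0, 0, 0, 0],
    [0, 40, 0, 0, 0, 0, 0],
    [0, 0, 0, 0, 0, 0, 0],
    [0, 0, 0, 0, 0, 0, 0],
  ],
)

```text
time_s: 11.85
tcp_pos: [0.4335, 0.2894, 0.1977]
eef_rot: [180.0, -0.0, -82.4]
contact_force: [-0.4, -0.0, -0.3]
gripper_width: 0.0002
```

Run:
```python
from h import *
b=snap('scene','sc5');a=snap('top','top5')
g=cv2.resize(b['frame'][160:310,220:420],(533,400),interpolation=cv2.INTER_CUBIC)
f=cv2.resize(a['frame'][145:225,195:371],(533,200),interpolation=cv2.INTER_CUBIC)
cv2.imwrite('pics/c5.png',np.vstack([f,g]))
```

```text
(no output)
```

View pics/c5.png

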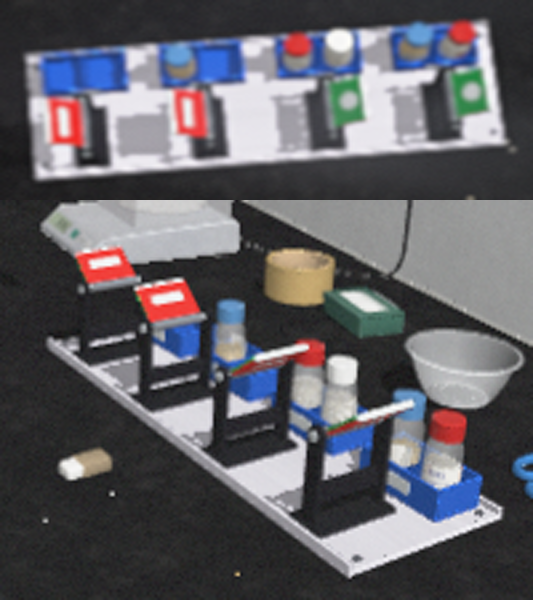

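The tags now show red, red, green, green from the left, at (67,120), (190,113), (347,100) and (470,92). The vials are in place and the arm is clear.

```bash
python3 -c "
from plant import *
print(close_job())"
```

```text
the job is handed in; nothing more can be done
None
```

The two wrong tags are pushed over and the job is handed in, after about 12 s on the robot's clock. Counting from the left (+y), I pushed the tag of bin 1 (empty) from green to red and the tag of bin 3 (full) from red to green. I left the tags of bin 2 (half full) and bin 4 (full) alone because they were already right.

- **Final check:** both cameras show the tags as red, red, green, green, with all five vials standing in their places. The eraser looks unmoved in the scene view. I didn't look at the marker and lens again, but the pushes stayed away from both. The arm was clear of everything, and the wrist forces I read were at most about 2 N.
- **First push missed:** on bin 1's tag the finger passed over the leaf without moving it. The shut fingertips appeared in the camera about 17–19 mm above the reported TCP. I repeated the push lower and it worked.

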